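Dock the test reader on its base and lock the bail

TASK

Dock the test reader: first take the carton out of the docking base and stand it flat on the table, clear of the base; then push the reader squarely up the ramp and onto the base's two guide pins until its back is fully home against the base. Finally swing the wire bail forward and press it down into the groove across the top of the reader, so that the reader is locked. Leave the timer and the gel bottle where they stand.

Things in the scene. Friction and masses are not known exactly. Their poses are not given: they have to be found in the camera images.
- reader: White bench-top test reader, a box 100 x 100 x 52 mm, 0.45 to 0.8 kg, loose; too wide to span, it slides when pushed. Origin: centre of its underside, z up. Front (-x side): upright and flat up to 40 mm, above it a slope with a dark display. Left and right sides (y = +-50 mm): flat, upright. Back (+x side, 50 mm from the origin): the sockets.
- reader_sockets (a point): Centre of the reader's back face, 26 mm above its underside, midway between its two round sockets (13 mm wide, 26 mm deep, 60 mm apart along y).
- reader_groove (a point): Middle of the open groove across the reader's top, above its origin at the height of the top (52 mm); the groove runs along the reader's y over its full width, 14 mm wide, 8 mm deep.
- dock: Grey docking base fixed to the table. Origin at table height below the docked reader's origin; the docked reader's axes are the base's, its underside 4 mm up on the deck at x = y = 0. The reader enters along the base's +x. Deck 4 mm thick, 140 mm wide, x -85 to 100 mm; ramp up to it from x = -107 mm. Housing at the back: x 50 to 100 mm, 126 mm wide, 66 mm high.
- dock_pins (a point): Centre of the housing's front face (base frame x = 50 mm, 30 mm above the table), midway between two horizontal steel guide pins that point to the base's -x: 22 mm long, 10 mm thick, tapered tips, 60 mm apart along y.
- dock_mouth (a point): Middle of the entrance at the foot of the ramp (base frame x = -107 mm, table height). Behind it, low side guides, 20 mm high: 128 mm apart at x = -43 mm, narrowing to 105 mm from x = -15 mm to the housing.
- bail (a joint): Hinge of the base's U-shaped wire bail, along the base's y at x = 55, z = 52 mm (base frame). Arms 55 mm long, outside the guides. 0 rad: arms level towards -x, bar in the docked reader's groove. Grows as the bar rises: 1.57 is upright (bar 107 mm above the table), stop at 1.9. Stiff: stays where left, 1 to 2 N at the bar moves it. If the reader is not home the bar lands on its top, above 0.12 rad.
- bail_thumb (a point): Outer face of the black thumb piece in the middle of the bail's bar (8 mm wire, parallel to the base's y): a block 44 mm long and 8 mm wide; this face is 10 mm from the bar's centre line. With the bail at 0 it is on top, 62 mm above the table; with the bail upright it looks to the base's +x.
- carton: Small printed carton, 86 (x) x 54 (y) x 40 (z) mm, 0.08 kg, left lying on the base's deck in front of the pins. Origin: centre of its underside, z up. Can be gripped across its 54 mm side, above the 20 mm high guides.
- timer: Round white clockwork timer, 68 mm wide, 46 mm high, loose, on one side of the base; a bystander. Origin: centre of its underside.
- gel_bottle: Clear gel bottle, 77 mm wide, 183 mm high, loose, on the other side of the base; a bystander. Origin: centre of its underside.

How it is judged:
By the outcome, as a careful person would: the job done as asked, in the order asked, and still so for the second after the job is handed in, with the robot touching nothing.
It also fails if it takes over 72 s, if anything falls off the work surface, if the arm or the gripper's body presses on something with over 40 N, if the wrist force passes 120 N, or if a joint passes its speed limit or range.

ROBOT

A 7-joint arm with a two-finger parallel gripper is mounted at the origin on a cart in front of the work surface, level with it; the furniture and walls round the work are solid. World frame = base frame: x ahead of the robot, y to its left, z up, the work surface at z = 0. Lengths are in m, angles in rad, forces in N, time in s.
With the tool pointing down it reaches from about 0.425 to 0.875 m from the base axis. Payload 8.4 kg.
Tool frame: the origin (TCP) lies midway between the tips of the shut fingers; the grasp point (between the pads) lies 19 mm behind it; z points along the fingers, y is the line along which they close (so a half turn about z gives the same grasp; the last joint's range is limited). The gripper opens to 87 mm and grips with 3 to 60 N. Pads are 19 mm wide; open, the fingers measure 117 mm over their backs; the gripper's body (75 mm by 190 mm) begins 51 mm behind the grasp point.
Start: joints at [-1.225, 0.333, 0.04, 1.465, -0.013, 1.343, -0.059], TCP at [0.28, 0.587, 0.223] pointing down, gripper open.
Joint ranges: [-2.58, 2.58], [-0.38, 2.09], [-1.3, 1.39], [0.25, 2.4], [-1.5, 4.64], [0.08, 2.09], [-2.65, 2.65]. Speed limits (rad/s): [2.22, 2.22, 2.79, 2.79, 3.14, 3.14, 3.14].

INTERFACE

Orientations are given as a unit quaternion [w, x, y, z].
In Python, from workcell import robot gives the robot as it stands.
- The arm moves only by the tool move_arm, never from a script. Its argument "targets" is a list of rows, each an object with "dp": the shift along the world's x, y, z scaled (see below), a list of three; "roll": the turn about the world's z scaled (see below). In form: [{"dp": [x, y, z], "roll": roll}, ...]. A call has 1 to 20 rows; each row shifts and turns the commanded pose from where the row before left it; what a row does not reach is not made up. The controller multiplies each number of a shift by 200 mm and each number of a turn by 0.12 rad. A row lasts 1/12 s, in which the tool goes at most 41.7 mm and 7.16 degrees, less where a joint would pass 70% of its speed; a pose out of reach is approached as far as the arm can. A call with a number of a shift or a turn outside -1 to 1 is refused whole. A call with a gripper value outside its range is refused whole. "gripper" is the closure, from 0 (fully open) to 1 (shut), set as the call begins (left out, the last holds). The fingers move at their own pace and stop on an object; "grip_force" is the grip in N (left out, the last holds). Time passes only in rows, so rows that do not move let the fingers close. It gives the time, the measured TCP pose, the force, the opening and the grip force at its end, in the units of the state.
- robot.get_obs(): the state, without advancing time (a new reading comes with each control period).
- robot.grab_frame(name): name is "scene" or "top" or "wrist"; returns a dict with "frame" (480x640x3 uint8, red, green, blue), "depth" (480x640 float32, m along the optical axis (not along the pixel's ray), 0 where there is no reading), "fx", "fy", "cx", "cy" (pixels), "R" (3x3) and "t" (3): a world point X has camera coordinates R X + t. Camera axes: x right, y down, z forward; pixel columns grow to the right and rows downward; lengths in m; the calibration is good to about 2 mm. A picture is of the moment at which its call begins.
- robot.finish_job(): hands the job in; it is judged then, once.
The state is a dict: "time_s": time; "q": joint angles; "qd": joint speeds; "joint_torque": joint torques, N m; "eef_pos": TCP position; "tool_rot": TCP orientation; "wrist_force": force on the tool from outside, world axes, zero at the start; "ft_torque": the same for the moment, N m; "finger_gap": finger opening in m; "grip_force": force on a finger pad.
Only numpy, scipy, OpenCV 4.12 (cv2) and the standard library are available. Lean on these libraries where they do the work, as an engineer would, in place of code of your own. Each camera call takes 0.05 s, during which the arm holds its last target. There are 200 camera calls.

## Working session

There is one attempt and no reset: what is moved stays moved. The work goes in short steps, Python scripts to look and compute and a tool call to move; the robot and the scene stay as the last step left them, time stands still between calls to the robot, and variables do not carry over. Pictures are saved under pics/ and viewed, at most 10 in all, crops included, and the job is handed in when it is done.

Besides the shell and the picture viewer there is one more tool, called as name(argument=value, ...), one argument or row to a line, values as JSON. move_arm: Moves the arm, as the interface text tells. Shifts and turns lie within -1 to 1; 1 stands for 200 mm of shift or 0.12 rad of turn. Its arguments: {"type":"object","properties":{"targets":{"type":"array","items":{"type":"object","properties":{"dp":{"type":"array","items":{"type":"number","minimum":-1,"maximum":1}},"roll":{"type":"number","minimum":-1,"maximum":1}}}},"gripper":{"type":"number"},"grip_force":{"type":"number"}},"required":["targets"]}

```bash
mkdir -p pics; cat > h.py <<'E'
import numpy as np, cv2
from workcell import robot
def grab(n,f):
    d=robot.grab_frame(n); cv2.imwrite(f'pics/{f}.png',d['frame'][:,:,::-1]); np.savez(f'{f}.npz',**d); return d
def world(d,u,v,w=2):
    z=d['depth'][v-w:v+w+1,u-w:u+w+1]; z=np.median(z[z>0]); return d['R'].T@(np.array([(u-d['cx'])*z/d['fx'],(v-d['cy'])*z/d['fy'],z])-d['t'])
def proj(d,X):
    c=d['R']@np.array(X)+d['t']; return d['fx']*c[0]/c[2]+d['cx'],d['fy']*c[1]/c[2]+d['cy']
E
python3 - <<'E'
from h import *
for n in('top','scene'):
    d=grab(n,n+'0'); print(n,-d['R'].T@d['t'],d['fx'])
print(robot.get_obs())
E
```

```text
top [ 0.50788066 -0.26353484  0.93151916] 471.8440521572731
scene [-0.05060003 -0.64934709  0.55650916] 488.9036279088118
{'time_s': 0.1, 'q': array([-1.22518631,  0.33385245,  0.03991488,  1.4662058 , -0.013391  ,
        1.34330533, -0.05852836]), 'qd': array([-9.07871503e-04, -2.14113256e-06, -1.63543673e-04, -2.92868343e-03,
       -6.72144913e-04,  6.69584018e-04, -9.91969256e-05]), 'joint_torque': array([ 4.56866459e-03, -6.57816267e+01,  1.34034902e+00, -4.04712868e+01,
       -5.96957328e-02,  4.08395764e-02,  3.83864801e-05]), 'eef_pos': array([0.27954823, 0.58633044, 0.22172967]), 'tool_rot': array([-1.05478113e-04,  2.20615723e-01,  9.75360516e-01, -7.44969349e-04]), 'wrist_force': array([-0.31859631, -0.24403711, -0.31292703]), 'ft_torque': array([-0.02851676, -0.01180112, -0.06125991]), 'grip_force': 0.0, 'finger_gap': 0.08696562736495873}
```

View pics/top0.png

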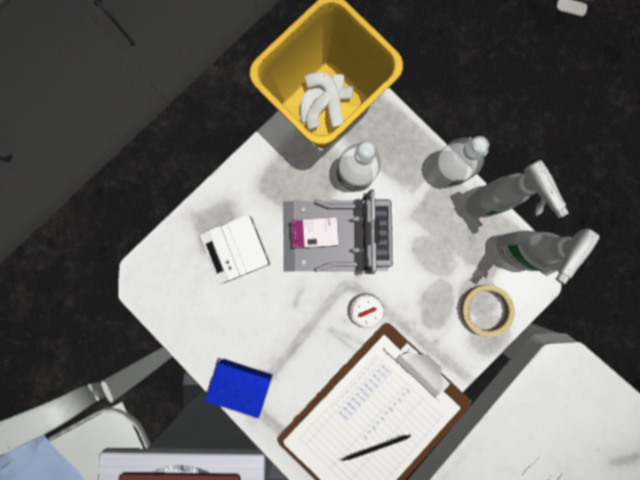

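View pics/scene0.png

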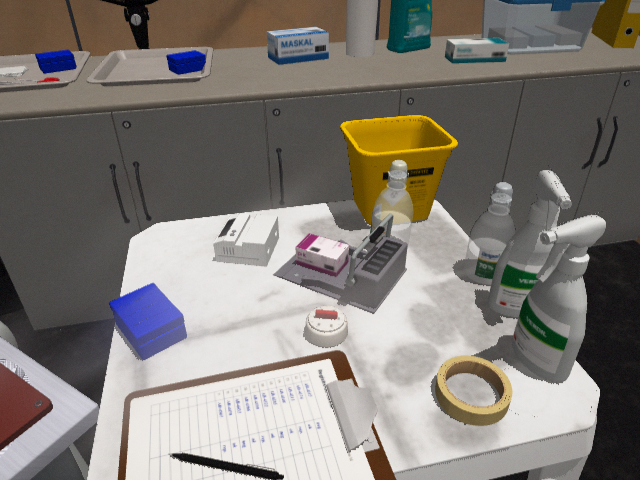

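The top view shows the reader at (235,248), its display to the left, the dock at (340,235) with its mouth left at column 285, and the carton at (314,233). It also shows the bail near-upright at (372,232), the timer at (366,311) and the gel bottle at (358,165). I measure these and enlarge a crop.

```bash
python3 - <<'E'
from h import *
d=dict(np.load('top0.npz'))
c=cv2.resize(d['frame'][150:340,190:410],None,fx=3.6,fy=3.15,interpolation=cv2.INTER_CUBIC)
c=cv2.resize(d['frame'][170:340,190:410],None,fx=3.5,fy=3.5,interpolation=cv2.INTER_CUBIC)
cv2.imwrite('pics/crop0.png',c[:,:,::-1])
for n,u,v in [('reader',235,248),('carton',314,233),('housing',385,234),('bail',372,232),('timer',366,311),('gel',350,170),('deckL',288,205),('deckL2',288,267),('table',270,290),('blue',240,390),('bin',330,70)]: print(n,world(d,u,v,1).round(4))
print(d['R'].round(3))
# height segmentation clouds
H,W=d['depth'].shape;vv,uu=np.mgrid[:H,:W];z=d['depth']
P=np.stack([(uu-d['cx'])*z/d['fx'],(vv-d['cy'])*z/d['fy'],z],-1)-d['t'];P=P@d['R']
for n,(a,b,e,f),(l,h) in [('reader',(190,205,280,290),(.045,.06)),('carton',(285,210,345,255),(.036,.055)),('housing',(366,190,400,275),(.06,.072)),('timer',(340,285,395,335),(.03,.06))]:
    m=np.zeros((H,W),bool);m[b:f,a:e]=1;m&=(P[...,2]>l)&(P[...,2]<h);q=P[m]
    r=cv2.minAreaRect(q[:,:2].astype(np.float32)*1000);print(n,len(q),r,np.median(q[:,2]))
    print(cv2.boxPoints(r).round(1).tolist())
E
```

```text
reader [ 0.5434 -0.1031  0.044 ]
carton [ 0.5731 -0.2516  0.0453]
housing [ 0.5709 -0.3821  0.0683]
bail [ 0.5711 -0.3536  0.1103]
timer [ 0.4284 -0.3502  0.0429]
gel [ 0.679  -0.3143  0.1158]
deckL [ 0.6315 -0.1989  0.002 ]
deckL2 [ 0.5088 -0.2006  0.0015]
table [ 4.633e-01 -1.658e-01  1.000e-04]
blue [ 0.2832 -0.1194  0.0513]
bin [ 0.9065 -0.2798  0.004 ]
[[ 0.01  -1.    -0.007]
 [-0.998 -0.01  -0.069]
 [ 0.069  0.008 -0.998]]
reader 2480 ((540.9004516601562, -101.02836608886719), (100.5159912109375, 99.91332244873047), 22.69607162475586) 0.05182525048946417
[[475.29998779296875, -74.30000305175781], [513.7999877929688, -166.5], [606.5, -127.69999694824219], [568.0, -35.5]]
carton 1247 ((573.8177490234375, -252.18960571289062), (52.443634033203125, 85.20955657958984), 4.417788505554199) 0.044378269366106074
[[544.4000244140625, -211.6999969482422], [551.0, -296.70001220703125], [603.2000122070312, -292.6000061035156], [596.7000122070312, -207.6999969482422]]
housing 1436 ((572.1412353515625, -371.6775207519531), (149.0641326904297, 48.78396987915039), 0.2881452143192291) 0.06655347707103376
[[497.5, -347.70001220703125], [497.70001220703125, -396.3999938964844], [646.7999877929688, -395.70001220703125], [646.5, -346.8999938964844]]
timer 689 ((424.44366455078125, -352.559326171875), (55.76881790161133, 58.13774108886719), 63.84572982788086) 0.03332621913028522
[[386.1000061035156, -364.79998779296875], [438.20001220703125, -390.3999938964844], [462.79998779296875, -340.29998779296875], [410.6000061035156, -314.70001220703125]]
```

View pics/crop0.png

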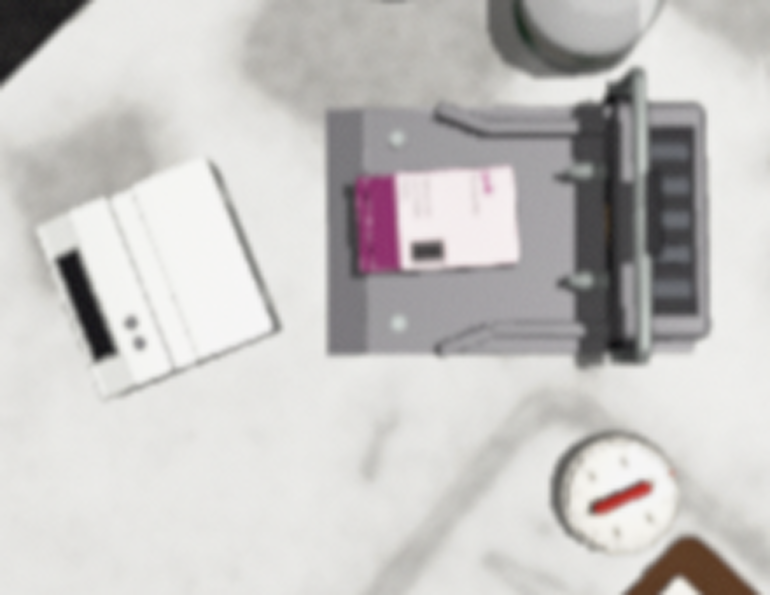

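The crop confirms the dock's +x is world -y, with the mouth near y=-0.19, the bail upright, and the pins visible at crop (575,172) and (575,281). The carton is about 4° off. The reader is rotated about 22° and sits 30 mm to the side of the dock line. I move over the carton.

move_arm(
  targets=[
    {"dp":[0.07,-0.2,0],"roll":-0.437},
    {"dp":[0.07,-0.2,0],"roll":-0.437},
    {"dp":[0.07,-0.2,0],"roll":-0.437},
    {"dp":[0.07,-0.2,0],"roll":-0.437},
    {"dp":[0.07,-0.2,0],"roll":-0.437},
    {"dp":[0.07,-0.2,0],"roll":-0.437},
    {"dp":[0.07,-0.2,0],"roll":-0.437},
    {"dp":[0.07,-0.2,0],"roll":-0.437},
    {"dp":[0.07,-0.2,0],"roll":-0.437},
    {"dp":[0.07,-0.2,0],"roll":-0.437},
    {"dp":[0.07,-0.2,0],"roll":-0.437},
    {"dp":[0.07,-0.2,0],"roll":-0.437},
    {"dp":[0.07,-0.2,0],"roll":-0.437},
    {"dp":[0.07,-0.2,0],"roll":-0.437},
    {"dp":[0.07,-0.2,0],"roll":-0.437},
    {"dp":[0.07,-0.2,0],"roll":-0.437},
    {"dp":[0.07,-0.2,0],"roll":-0.437},
    {"dp":[0.07,-0.2,0],"roll":-0.437},
    {"dp":[0.07,-0.2,0],"roll":-0.437},
    {"dp":[0.07,-0.2,0],"roll":-0.437},
  ],
  gripper=0.15,
)

```text
time_s: 1.77
eef_pos: [0.5553, -0.2016, 0.2225]
tool_rot: [0.0, 0.68, 0.733, 0.0]
wrist_force: [0.7, 0.5, 0.1]
finger_gap: 0.0738
grip_force: 0.0
```

```bash
python3 - <<'E'
from h import *
d=dict(np.load('top0.npz'))
def onz(u,v,z):
    r=d['R'].T@np.array([(u-d['cx'])/d['fx'],(v-d['cy'])/d['fy'],1]);c=-d['R'].T@d['t'];return (c+r*(z-c[2])/r[2]).round(4)
f=lambda a,b:(190+a/3.5,170+b/3.5)
for n,p,z in [('mouthTop',f(327,108),0),('mouthBot',f(327,354),0),('pinT',f(575,172),.03),('pinB',f(575,281),.03),('hb1',f(708,110),.066),('hb2',f(708,330),.066),('barT',f(640,70),.107),('barB',f(640,360),.107),('guideT',f(500,133),.02),('guideB',f(500,322),.02)]: print(n,onz(*p,z))
s=dict(np.load('scene0.npz'))
for n in('top0','scene0'):
    e=dict(np.load(n+'.npz'));z=e['depth'];H,W=z.shape;vv,uu=np.mgrid[:H,:W]
    P=(np.stack([(uu-e['cx'])*z/e['fx'],(vv-e['cy'])*z/e['fy'],z],-1)-e['t'])@e['R']
    m=(P[...,0]>.6)&(P[...,0]<.77)&(P[...,1]<-.24)&(P[...,1]>-.41)&(P[...,2]>.085)&(P[...,2]<.2)&(z>0);q=P[m]
    print(n,len(q),q.min(0),q.max(0))
E
```

```text
mouthTop [ 0.64   -0.1895  0.    ]
mouthBot [ 0.5005 -0.1916  0.    ]
pinT [ 0.6017 -0.3284  0.03  ]
pinB [ 0.5419 -0.3287  0.03  ]
hb1 [ 0.6315 -0.3958  0.066 ]
hb2 [ 0.5157 -0.3957  0.066 ]
barT [ 0.6456 -0.3553  0.107 ]
barB [ 0.5001 -0.3557  0.107 ]
guideT [ 0.6241 -0.2874  0.02  ]
guideB [ 0.5193 -0.2883  0.02  ]
top0 2034 [ 0.60052214 -0.37032503  0.08508024] [ 0.76995162 -0.24019184  0.18658596]
scene0 2958 [ 0.60072507 -0.37282845  0.08503362] [ 0.76997586 -0.24020566  0.18477441]
```

move_arm(
  targets=[
    {"dp":[0.065,-0.11,0]},
    {"dp":[0,0,-0.15]},
    {"dp":[0,0,-0.15]},
    {"dp":[0,0,-0.15]},
    {"dp":[0,0,-0.15]},
    {"dp":[0,0,-0.1]},
    {"dp":[0,0,0]},
    {"dp":[0,0,0]},
  ],
)

```text
schema error: expected keys dp, roll
```

```bash
python3 - <<'E'
from h import *
print(robot.get_obs()['eef_pos'])
d=grab('wrist','w1')
e=dict(np.load('top0.npz'));z=e['depth'];H,W=z.shape;vv,uu=np.mgrid[:H,:W]
P=(np.stack([(uu-e['cx'])*z/e['fx'],(vv-e['cy'])*z/e['fy'],z],-1)-e['t'])@e['R']
for a,b in((.06,.09),(.09,.12),(.12,.15)):
    m=(uu>325)&(uu<385)&(vv>130)&(vv<194)&(P[...,2]>a)&(P[...,2]<b);q=P[m];print(a,len(q),q[:,:2].min(0),q[:,:2].max(0))
E
```

```text
[ 0.5552779  -0.20156888  0.22249116]
0.06 217 [ 0.64327199 -0.37108809] [ 0.73850613 -0.27248545]
0.09 667 [ 0.63944499 -0.3694193 ] [ 0.73158338 -0.29767208]
0.12 314 [ 0.67109103 -0.35917377] [ 0.72065579 -0.31036504]
```

View pics/w1.png

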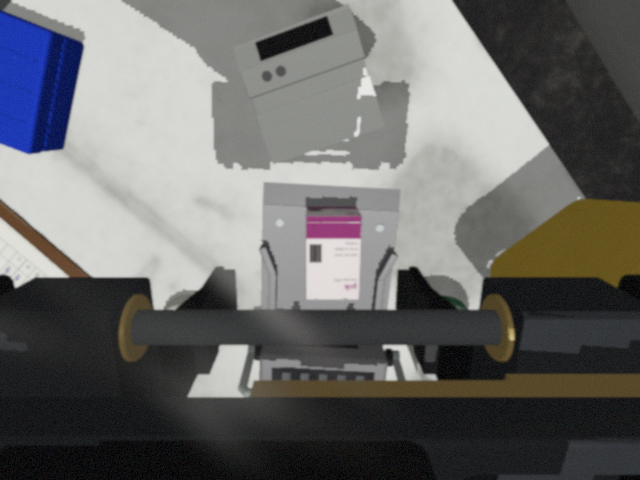

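The wrist view shows the carton at (332,262) centred between the fingers (tips at columns 235 and 400), with the gripper's wide body along world x. The gel bottle spans y -0.37 to -0.298, so the body is clear of it. Now I descend.

move_arm(
  targets=[
    {"dp":[0.065,-0.11,0],"roll":0},
    {"dp":[0,0,-0.15],"roll":0},
    {"dp":[0,0,-0.15],"roll":0},
    {"dp":[0,0,-0.15],"roll":0},
    {"dp":[0,0,-0.15],"roll":0},
    {"dp":[0,0,-0.15],"roll":0},
    {"dp":[0,0,-0.1],"roll":0},
    {"dp":[0,0,0],"roll":0},
    {"dp":[0,0,0],"roll":0},
  ],
)

```text
time_s: 2.57
eef_pos: [0.5672, -0.2217, 0.052]
tool_rot: [-0.001, 0.679, 0.734, -0.001]
wrist_force: [-0.5, -0.8, -0.3]
finger_gap: 0.074
grip_force: 0.0
```

move_arm(
  targets=[
    {"dp":[0.027,-0.07,0],"roll":0},
    {"dp":[0,0,-0.07],"roll":0},
    {"dp":[0,0,-0.06],"roll":0},
    {"dp":[0,0,0],"roll":0},
    {"dp":[0,0,0],"roll":0},
  ],
)

```text
time_s: 2.98
eef_pos: [0.5728, -0.235, 0.0259]
tool_rot: [-0.001, 0.679, 0.734, -0.0]
wrist_force: [-0.4, -0.1, 0.5]
finger_gap: 0.0739
grip_force: 0.0
```

move_arm(
  targets=[
    {"dp":[0,0,0],"roll":0},
    {"dp":[0,0,0],"roll":0},
    {"dp":[0,0,0],"roll":0},
    {"dp":[0,0,0],"roll":0},
    {"dp":[0,0,0],"roll":0},
    {"dp":[0,0,0],"roll":0},
  ],
  gripper=1,
  grip_force=10,
)

```text
time_s: 3.48
eef_pos: [0.5736, -0.2357, 0.0269]
tool_rot: [0.0, 0.679, 0.734, 0.0]
wrist_force: [-0.8, 0.3, 3.1]
finger_gap: 0.0541
grip_force: 10.0
```

move_arm(
  targets=[
    {"dp":[0,0,0.1],"roll":0},
    {"dp":[0,0,0.1],"roll":0},
    {"dp":[0,0,0.1],"roll":0},
    {"dp":[-0.125,0.018,0],"roll":0},
    {"dp":[-0.125,0.018,0],"roll":0},
    {"dp":[-0.125,0.018,0],"roll":0},
    {"dp":[-0.125,0.018,0],"roll":0},
    {"dp":[-0.125,0.018,0],"roll":0},
    {"dp":[0,0,-0.1],"roll":0},
    {"dp":[0,0,-0.1],"roll":0},
    {"dp":[0,0,-0.05],"roll":0},
    {"dp":[0,0,0],"roll":0},
    {"dp":[0,0,0],"roll":0},
  ],
)

```text
time_s: 4.57
eef_pos: [0.448, -0.2181, 0.0364]
tool_rot: [-0.0, 0.679, 0.734, -0.001]
wrist_force: [-0.0, 0.3, -0.1]
finger_gap: 0.0536
grip_force: 10.0
```

Lower the last 14 mm, release, rise.

move_arm(
  targets=[
    {"dp":[0,0,-0.03],"roll":0},
    {"dp":[0,0,-0.025],"roll":0},
    {"dp":[0,0,-0.012],"roll":0},
    {"dp":[0,0,0],"roll":0},
    {"dp":[0,0,0],"roll":0},
  ],
)

```text
time_s: 4.98
eef_pos: [0.4484, -0.218, 0.0232]
tool_rot: [-0.0, 0.679, 0.734, -0.0]
wrist_force: [-0.1, 1.3, -0.6]
finger_gap: 0.0535
grip_force: 10.0
```

move_arm(
  targets=[
    {"dp":[0,0,0],"roll":0},
    {"dp":[0,0,0],"roll":0},
    {"dp":[0,0,0],"roll":0},
    {"dp":[0,0,0],"roll":0},
    {"dp":[0,0,0.1],"roll":0},
    {"dp":[0,0,0.15],"roll":0},
    {"dp":[0,0,0.15],"roll":0},
    {"dp":[0,0,0],"roll":0},
    {"dp":[0,0,0],"roll":0},
  ],
  gripper=0.2,
)

```text
time_s: 5.73
eef_pos: [0.4496, -0.218, 0.1046]
tool_rot: [0.001, 0.679, 0.734, 0.001]
wrist_force: [-0.9, 0.4, 0.0]
finger_gap: 0.0697
grip_force: 0.0
```

move_arm(
  targets=[
    {"dp":[0,0.042,0],"roll":-0.98},
    {"dp":[0,0.042,0],"roll":-0.98},
    {"dp":[0,0.042,0],"roll":-0.98},
    {"dp":[0,0.042,0],"roll":-0.98},
    {"dp":[0,0.042,0],"roll":-0.98},
    {"dp":[0,0.042,0],"roll":-0.98},
    {"dp":[0,0.042,0],"roll":-0.98},
    {"dp":[0,0.042,0],"roll":-0.98},
    {"dp":[0,0.042,0],"roll":-0.98},
    {"dp":[0,0.042,0],"roll":-0.98},
    {"dp":[0,0.042,0],"roll":-0.98},
    {"dp":[0,0.042,0],"roll":-0.98},
    {"dp":[0,0.042,0],"roll":-0.98},
    {"dp":[0,0.042,0],"roll":-0.98},
    {"dp":[0,0,0],"roll":0},
    {"dp":[0,0,0],"roll":0},
  ],
  gripper=0.42,
)

```text
time_s: 7.07
eef_pos: [0.4478, -0.1, 0.1024]
tool_rot: [0.0, 1.0, 0.003, -0.001]
wrist_force: [-0.0, -0.8, -0.6]
finger_gap: 0.0503
grip_force: 0.0
```

```bash
python3 - <<'E'
from h import *
grab('top','t2');o=robot.get_obs();print(o['eef_pos'],o['tool_rot'],o['q'])
E
```

```text
[ 0.44794209 -0.10043182  0.10261498] [ 1.09432857e-04  9.99994569e-01  3.26231713e-03 -4.55655012e-04] [-0.72236177  0.03512707  0.87641575  2.09165128 -0.0310942   1.02853771
 -1.3944473 ]
```

View pics/t2.png

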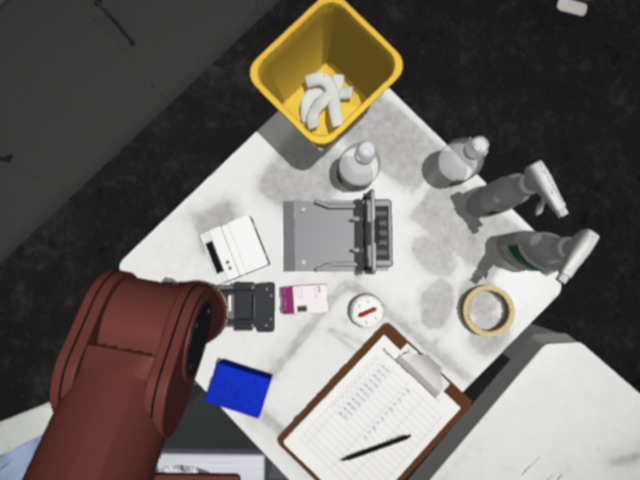

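The carton stands flat at (303,298), clear of the base; the gripper is just beside the reader. I descend for the side push.

move_arm(
  targets=[
    {"dp":[0,0,-0.1],"roll":0},
    {"dp":[0,0,-0.1],"roll":0},
    {"dp":[0,0,-0.1],"roll":0},
    {"dp":[0,0,-0.1],"roll":0},
    {"dp":[0,0,-0.025],"roll":0},
    {"dp":[0,0,0],"roll":0},
    {"dp":[0,0,0],"roll":0},
  ],
)

```text
time_s: 7.7
eef_pos: [0.4484, -0.101, 0.0185]
tool_rot: [0.0, 1.0, 0.001, -0.0]
wrist_force: [0.3, -0.1, 0.1]
finger_gap: 0.0507
grip_force: 0.0
```

move_arm(
  targets=[
    {"dp":[0.04,0,0],"roll":0},
    {"dp":[0.04,0,0],"roll":0},
    {"dp":[0.03,0,0],"roll":0},
    {"dp":[0.03,0,0],"roll":0},
    {"dp":[0.03,0,0],"roll":0},
    {"dp":[0.03,0,0],"roll":0},
    {"dp":[0,0,0],"roll":0},
    {"dp":[0,0,0],"roll":0},
  ],
)

```text
time_s: 8.37
eef_pos: [0.4892, -0.1006, 0.0182]
tool_rot: [0.0, 1.0, 0.001, 0.001]
wrist_force: [0.6, -0.3, 1.2]
finger_gap: 0.0504
grip_force: 0.0
```

move_arm(
  targets=[
    {"dp":[0.03,0,0],"roll":0},
    {"dp":[0.03,0,0],"roll":0},
    {"dp":[0.03,0,0],"roll":0},
    {"dp":[0.025,0,0],"roll":0},
    {"dp":[0,0,0],"roll":0},
    {"dp":[0,0,0],"roll":0},
  ],
)

```text
time_s: 8.87
eef_pos: [0.5122, -0.1006, 0.0183]
tool_rot: [0.0, 1.0, 0.001, 0.001]
wrist_force: [0.1, 0.6, 0.1]
finger_gap: 0.0502
grip_force: 0.0
```

```bash
cat >> h.py <<'E'
def rect(e,uv,l,h):
    z=e['depth'];H,W=z.shape;vv,uu=np.mgrid[:H,:W]
    P=(np.stack([(uu-e['cx'])*z/e['fx'],(vv-e['cy'])*z/e['fy'],z],-1)-e['t'])@e['R']
    a,b,c,f=uv;m=(uu>a)&(uu<c)&(vv>b)&(vv<f)&(P[...,2]>l)&(P[...,2]<h);q=P[m]
    r=cv2.minAreaRect(q[:,:2].astype(np.float32)*1000);return len(q),r,cv2.boxPoints(r).round(1).tolist()
E
python3 - <<'E'
from h import *
d=grab('top','t3');print(rect(d,(180,185,285,290),.047,.056));print(robot.get_obs()['eef_pos'])
cv2.imwrite('pics/c3.png',cv2.resize(d['frame'][170:340,190:410],None,fx=3.5,fy=3.5,interpolation=cv2.INTER_CUBIC)[:,:,::-1])
E
```

```text
(1647, ((579.6828002929688, -116.26399230957031), (100.52713012695312, 96.5318832397461), 10.445025444030762), [[521.5, -77.9000015258789], [539.0, -172.8000030517578], [637.9000244140625, -154.60000610351562], [620.4000244140625, -59.70000076293945]])
[ 0.5118759  -0.10062832  0.01827739]
```

View pics/c3.png

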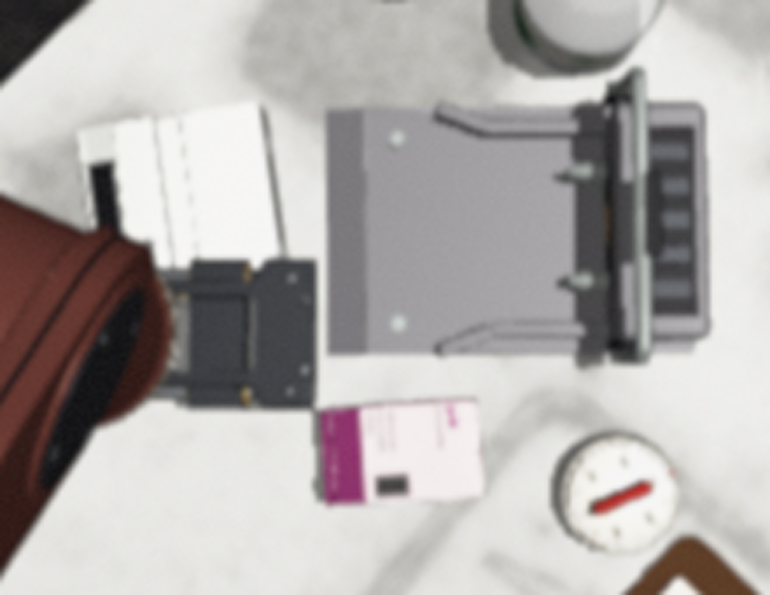

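The crop shows the reader now about 10° off with its top centre near (580,-116); only one finger worked on it. I push its other side, which squares it further and shifts it back about 8 mm.

move_arm(
  targets=[
    {"dp":[-0.06,0,0],"roll":0},
    {"dp":[0,0,0.15],"roll":0},
    {"dp":[0,0,0.15],"roll":0},
    {"dp":[0,0,0.15],"roll":0},
    {"dp":[0,0,0.15],"roll":0},
    {"dp":[0.165,-0.02,0],"roll":0},
    {"dp":[0.165,-0.02,0],"roll":0},
    {"dp":[0.165,-0.02,0],"roll":0},
    {"dp":[0.165,-0.02,0],"roll":0},
    {"dp":[0.165,-0.02,0],"roll":0},
    {"dp":[0,0,0],"roll":0},
    {"dp":[0,0,0],"roll":0},
    {"dp":[0,0,0],"roll":0},
  ],
)

```text
time_s: 10.0
eef_pos: [0.6637, -0.121, 0.1379]
tool_rot: [0.0, 1.0, 0.0, -0.0]
wrist_force: [-0.3, -0.3, -1.4]
finger_gap: 0.0503
grip_force: 0.0
```

move_arm(
  targets=[
    {"dp":[0,0,-0.15],"roll":0},
    {"dp":[0,0,-0.15],"roll":0},
    {"dp":[0,0,-0.15],"roll":0},
    {"dp":[0,0,-0.15],"roll":0},
    {"dp":[0,0,0],"roll":0},
    {"dp":[0,0,0],"roll":0},
    {"dp":[-0.03,0,0],"roll":0},
    {"dp":[-0.03,0,0],"roll":0},
    {"dp":[-0.03,0,0],"roll":0},
    {"dp":[-0.025,0,0],"roll":0},
    {"dp":[-0.025,0,0],"roll":0},
    {"dp":[-0.025,0,0],"roll":0},
    {"dp":[0,0,0],"roll":0},
    {"dp":[0,0,0],"roll":0},
  ],
)

```text
time_s: 11.17
eef_pos: [0.6306, -0.1198, 0.018]
tool_rot: [-0.0, 1.0, 0.001, -0.001]
wrist_force: [-0.5, 0.3, 0.5]
finger_gap: 0.0504
grip_force: 0.0
```

```bash
python3 - <<'E'
from h import *
d=grab('top','t4');print(rect(d,(180,185,285,290),.047,.056));print(robot.get_obs()['eef_pos'])
E
```

```text
(1844, ((563.7427368164062, -110.26905822753906), (93.90999603271484, 97.09817504882812), 1.4028550386428833), [[515.5999755859375, -62.900001525878906], [518.0, -160.0], [611.9000244140625, -157.6999969482422], [609.5, -60.599998474121094]])
[ 0.6307585  -0.11977866  0.01784694]
```

move_arm(
  targets=[
    {"dp":[0.08,0,0],"roll":0},
    {"dp":[0,0,0.18],"roll":0},
    {"dp":[0,0,0.18],"roll":0},
    {"dp":[0,0,0.18],"roll":0},
    {"dp":[-0.0265,0.036,0],"roll":0.935},
    {"dp":[-0.0265,0.036,0],"roll":0.935},
    {"dp":[-0.0265,0.036,0],"roll":0.935},
    {"dp":[-0.0265,0.036,0],"roll":0.935},
    {"dp":[-0.0265,0.036,0],"roll":0.935},
    {"dp":[-0.0265,0.036,0],"roll":0.935},
    {"dp":[-0.0265,0.036,0],"roll":0.935},
    {"dp":[-0.0265,0.036,0],"roll":0.935},
    {"dp":[-0.0265,0.036,0],"roll":0.935},
    {"dp":[-0.0265,0.036,0],"roll":0.935},
    {"dp":[-0.0265,0.036,0],"roll":0.935},
    {"dp":[-0.0265,0.036,0],"roll":0.935},
    {"dp":[-0.0265,0.036,0],"roll":0.935},
    {"dp":[-0.0265,0.036,0],"roll":0.935},
    {"dp":[0,0,0],"roll":0},
    {"dp":[0,0,0],"roll":0},
  ],
)

```text
time_s: 12.88
eef_pos: [0.5729, -0.0192, 0.1259]
tool_rot: [-0.0, 0.708, 0.707, -0.0]
wrist_force: [-0.1, -0.3, 0.4]
finger_gap: 0.0503
grip_force: 0.0
```

```bash
python3 - <<'E'
from h import *
d=grab('top','t5');print(rect(d,(180,185,285,290),.047,.056));print(robot.get_obs()['eef_pos'])
d=grab('scene','s5');print(rect(d,(190,190,310,290),.047,.056))
E
```

```text
(2186, ((566.4660034179688, -109.3133544921875), (99.69300079345703, 99.1780776977539), 1.8896422386169434), [[515.0, -61.400001525878906], [518.2999877929688, -160.5], [617.9000244140625, -157.1999969482422], [614.7000122070312, -58.099998474121094]])
[ 0.57317963 -0.01973658  0.12600062]
(1224, ((567.6888427734375, -112.61819458007812), (105.09102630615234, 96.98890686035156), 2.515048027038574), [[513.0999755859375, -66.5], [517.2999877929688, -163.39999389648438], [622.2999877929688, -158.8000030517578], [618.0999755859375, -61.900001525878906]])
```

move_arm(
  targets=[
    {"dp":[-0.03,0,0],"roll":0},
    {"dp":[0,0,-0.13],"roll":0},
    {"dp":[0,0,-0.13],"roll":0},
    {"dp":[0,0,-0.13],"roll":0},
    {"dp":[0,0,-0.13],"roll":0},
    {"dp":[0,0,0],"roll":0},
    {"dp":[0,-0.07,0],"roll":0},
    {"dp":[0,-0.05,0],"roll":0},
    {"dp":[0,-0.03,0],"roll":0},
    {"dp":[0,-0.03,0],"roll":0},
    {"dp":[0.006,-0.03,0],"roll":0},
    {"dp":[0.006,-0.03,0],"roll":0},
    {"dp":[0.006,-0.03,0],"roll":0},
    {"dp":[0.006,-0.03,0],"roll":0},
    {"dp":[0.006,-0.03,0],"roll":0},
    {"dp":[0,0,0],"roll":0},
    {"dp":[0,0,0],"roll":0},
  ],
)

```text
time_s: 14.4
eef_pos: [0.5731, -0.0867, 0.022]
tool_rot: [0.0, 0.707, 0.707, -0.0]
wrist_force: [0.3, 1.1, -0.7]
finger_gap: 0.0508
grip_force: 0.0
```

```bash
python3 - <<'E'
from h import *
d=grab('top','t6');print(rect(d,(200,185,310,290),.047,.058));print(robot.get_obs()['eef_pos'])
E
```

```text
(2108, ((571.0408935546875, -154.20318603515625), (99.69086456298828, 87.6889877319336), 0.519738495349884), [[520.7999877929688, -110.80000305175781], [521.5999755859375, -198.5], [621.2999877929688, -197.60000610351562], [620.5, -109.9000015258789]])
[ 0.57295041 -0.08642013  0.02192423]
```

Well aligned now (x 0.571, 0.5°). I push up the ramp.

move_arm(
  targets=[
    {"dp":[0,-0.03,0],"roll":0},
    {"dp":[0,-0.03,0],"roll":0},
    {"dp":[0,-0.03,0],"roll":0},
    {"dp":[0,-0.03,0],"roll":0},
    {"dp":[0,-0.03,0],"roll":0},
    {"dp":[0,-0.03,0],"roll":0},
    {"dp":[0,-0.03,0],"roll":0},
    {"dp":[0,-0.03,0],"roll":0},
    {"dp":[0,-0.03,0],"roll":0},
    {"dp":[0,-0.03,0],"roll":0},
    {"dp":[0,-0.03,0],"roll":0},
    {"dp":[0,-0.03,0],"roll":0},
    {"dp":[0,-0.03,0],"roll":0},
    {"dp":[0,-0.03,0],"roll":0},
    {"dp":[0,-0.03,0],"roll":0},
    {"dp":[0,-0.03,0],"roll":0},
  ],
)

```text
time_s: 15.78
eef_pos: [0.5732, -0.182, 0.0222]
tool_rot: [-0.0, 0.707, 0.708, -0.0]
wrist_force: [0.2, 5.0, 2.7]
finger_gap: 0.0501
grip_force: 2.3
```

```bash
python3 - <<'E'
from h import *
d=grab('top','t7');print(rect(d,(240,185,366,290),.05,.06));o=robot.get_obs();print(o['eef_pos'],o['wrist_force'])
E
```

```text
(1916, ((579.282470703125, -279.82598876953125), (164.4366455078125, 134.5249786376953), 0.1971273273229599), [[496.79998779296875, -212.8000030517578], [497.29998779296875, -347.3999938964844], [661.7000122070312, -346.79998779296875], [661.2999877929688, -212.3000030517578]])
[ 0.57294682 -0.18377671  0.02221271] [ 0.13837581 -0.21429909  0.04306359]
```

move_arm(
  targets=[
    {"dp":[0,-0.025,0],"roll":0},
    {"dp":[0,-0.025,0],"roll":0},
    {"dp":[0,-0.025,0],"roll":0},
    {"dp":[0,-0.025,0],"roll":0},
    {"dp":[0,-0.02,0],"roll":0},
    {"dp":[0,-0.02,0],"roll":0},
    {"dp":[0,-0.02,0],"roll":0},
    {"dp":[0,-0.02,0],"roll":0},
  ],
)

```text
time_s: 16.5
eef_pos: [0.573, -0.2178, 0.022]
tool_rot: [-0.0, 0.707, 0.708, -0.0]
wrist_force: [0.3, 2.8, 0.6]
finger_gap: 0.0503
grip_force: 1.6
```

move_arm(
  targets=[
    {"dp":[0,-0.015,0],"roll":0},
    {"dp":[0,-0.015,0],"roll":0},
    {"dp":[0,-0.015,0],"roll":0},
    {"dp":[0,-0.015,0],"roll":0},
  ],
)

```text
time_s: 16.83
eef_pos: [0.573, -0.2297, 0.022]
tool_rot: [-0.0, 0.707, 0.708, -0.0]
wrist_force: [0.3, 2.3, 0.3]
finger_gap: 0.0501
grip_force: 1.3
```

move_arm(
  targets=[
    {"dp":[0,-0.01,0],"roll":0},
    {"dp":[0,-0.01,0],"roll":0},
    {"dp":[0,-0.01,0],"roll":0},
  ],
)

```text
time_s: 17.08
eef_pos: [0.573, -0.2341, 0.022]
tool_rot: [-0.001, 0.706, 0.708, 0.0]
wrist_force: [-3.7, 13.1, 5.4]
finger_gap: 0.0505
grip_force: 6.5
```

move_arm(
  targets=[
    {"dp":[0,-0.01,0],"roll":0},
    {"dp":[0,-0.005,0],"roll":0},
  ],
)

```text
time_s: 17.25
eef_pos: [0.573, -0.234, 0.022]
tool_rot: [-0.003, 0.706, 0.708, 0.001]
wrist_force: [-4.8, 18.8, 11.3]
finger_gap: 0.0498
grip_force: 9.4
```

move_arm(
  targets=[
    {"dp":[0,-0.01,0],"roll":0},
    {"dp":[0,-0.01,0],"roll":0},
    {"dp":[0,0,0],"roll":0},
  ],
)

```text
time_s: 17.5
eef_pos: [0.5729, -0.2342, 0.0219]
tool_rot: [-0.005, 0.705, 0.709, 0.003]
wrist_force: [-8.9, 27.8, 16.1]
finger_gap: 0.0506
grip_force: 13.8
```

```bash
python3 - <<'E'
from h import *
o=robot.get_obs();print(o['eef_pos'],o['wrist_force'],o['ft_torque'])
d=grab('scene','s8');X=proj(d,[.57,-.3,.05]);print(X)
x,y=int(X[0]),int(X[1])
cv2.imwrite('pics/c8.png',cv2.resize(d['frame'][y-75:y+75,x-100:x+100],None,fx=4,fy=4,interpolation=cv2.INTER_CUBIC)[:,:,::-1])
E
```

```text
[ 0.57289751 -0.23415481  0.02192031] [-8.89476538 27.80616391 16.1192335 ] [ 5.71185011  2.09806557 -0.51801576]
(np.float64(342.5886421299499), np.float64(251.88181620907665))
```

View pics/c8.png

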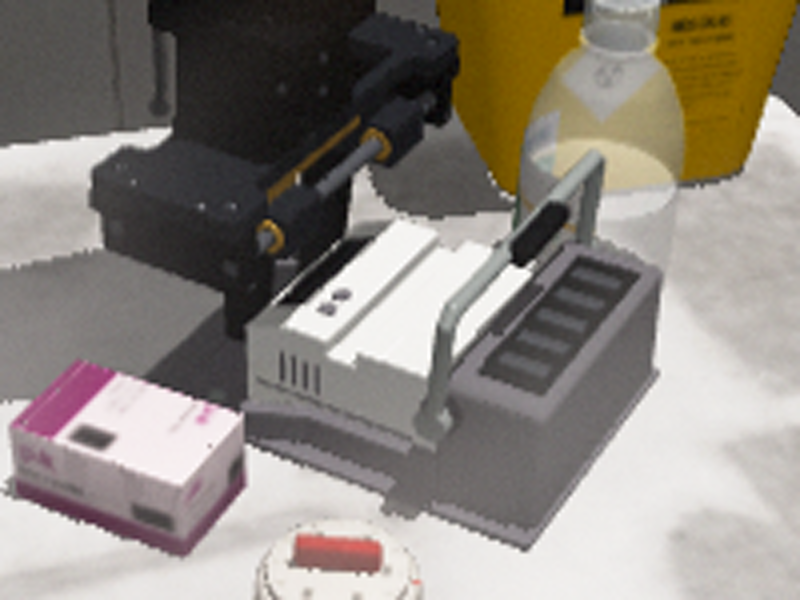

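The crop shows the reader's back flush against the housing with the bail upright, the thumb piece at crop (540,225), and the carton clear. The push force of 28 N with no further motion means it is home. Next I retreat, shut the fingers, turn and go behind the bail.

move_arm(
  targets=[
    {"dp":[0,0.05,0],"roll":0},
    {"dp":[0,0.1,0],"roll":0},
    {"dp":[0,0,0.18],"roll":0},
    {"dp":[0,0,0.18],"roll":0},
    {"dp":[0,0,0.18],"roll":0},
    {"dp":[0,0,0.18],"roll":0},
    {"dp":[0,0,0.18],"roll":0},
    {"dp":[0,0,0],"roll":-0.935},
    {"dp":[0,0,0],"roll":-0.935},
    {"dp":[0,0,0],"roll":-0.935},
    {"dp":[0,0,0],"roll":-0.935},
    {"dp":[0,0,0],"roll":-0.935},
    {"dp":[0,0,0],"roll":-0.935},
    {"dp":[0,0,0],"roll":-0.935},
    {"dp":[0,0,0],"roll":-0.935},
    {"dp":[0,0,0],"roll":-0.935},
    {"dp":[0,0,0],"roll":-0.935},
    {"dp":[0,0,0],"roll":-0.935},
    {"dp":[0,0,0],"roll":-0.935},
    {"dp":[0,0,0],"roll":-0.935},
  ],
  gripper=1,
)

```text
time_s: 19.22
eef_pos: [0.5731, -0.2134, 0.2024]
tool_rot: [0.001, 0.999, 0.054, 0.0]
wrist_force: [1.0, 0.3, 0.7]
finger_gap: 0.0004
grip_force: 0.0
```

move_arm(
  targets=[
    {"dp":[0,-0.15,0],"roll":-0.935},
    {"dp":[0,-0.15,0],"roll":0},
    {"dp":[0,-0.15,0],"roll":0},
    {"dp":[0,-0.15,0],"roll":0},
    {"dp":[0,-0.15,0],"roll":0},
    {"dp":[0,-0.15,0],"roll":0},
    {"dp":[0,-0.1,0],"roll":0},
    {"dp":[0,0,0],"roll":0},
    {"dp":[0,0,0],"roll":0},
  ],
)

```text
time_s: 19.97
eef_pos: [0.5719, -0.4147, 0.202]
tool_rot: [0.001, 1.0, -0.001, -0.0]
wrist_force: [0.6, -0.8, 0.4]
finger_gap: 0.0006
grip_force: 0.0
```

move_arm(
  targets=[
    {"dp":[0,0,-0.15],"roll":0},
    {"dp":[0,0,-0.15],"roll":0},
    {"dp":[0,0,-0.15],"roll":0},
    {"dp":[0,0,-0.1],"roll":0},
    {"dp":[0,0,0],"roll":0},
    {"dp":[0,0,0],"roll":0},
    {"dp":[0,0.05,0],"roll":0},
    {"dp":[0,0.05,0],"roll":0},
    {"dp":[0,0.04,0],"roll":0},
    {"dp":[0,0.04,0],"roll":0},
    {"dp":[0,0.04,0],"roll":0},
    {"dp":[0,0.04,0],"roll":0},
    {"dp":[0,0.04,0],"roll":0},
    {"dp":[0,0.04,0],"roll":0},
    {"dp":[0,0.04,0],"roll":0},
    {"dp":[0,0.04,0],"roll":0},
    {"dp":[0,0.03,0],"roll":0},
    {"dp":[0,0,0],"roll":0},
  ],
)

```text
time_s: 21.47
eef_pos: [0.5737, -0.3204, 0.092]
tool_rot: [-0.001, 1.0, 0.002, 0.0]
wrist_force: [-0.3, -0.2, -0.1]
finger_gap: 0.0005
grip_force: 0.0
```

```bash
python3 - <<'E'
from h import *
o=robot.get_obs();print(o['eef_pos'],o['wrist_force'])
d=grab('scene','s9');x,y=342,242
cv2.imwrite('pics/c9.png',cv2.resize(d['frame'][y-75:y+75,x-100:x+100],None,fx=4,fy=4,interpolation=cv2.INTER_CUBIC)[:,:,::-1])
E
```

```text
[ 0.57369224 -0.32036369  0.09203961] [-0.3112904  -0.15392233 -0.13173119]
```

View pics/c9.png

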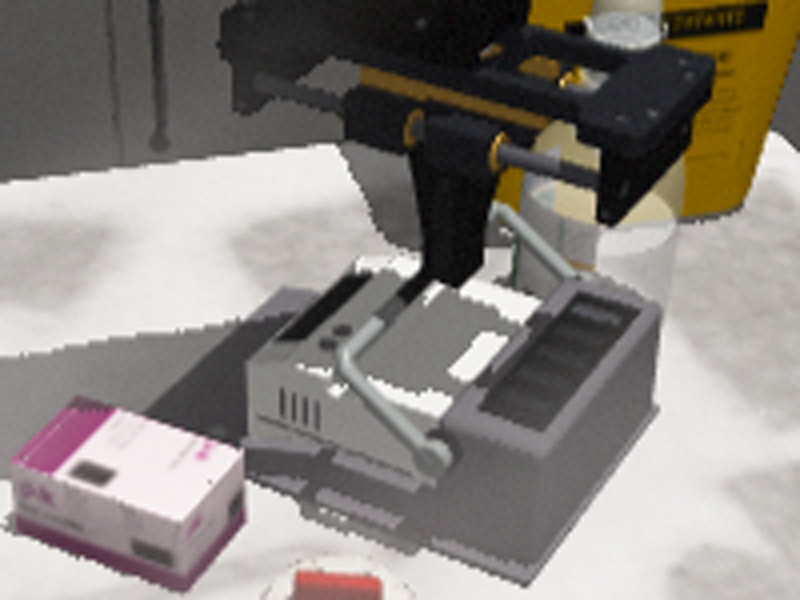

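The bail is at roughly 40° forward, with the fingertips behind and on the thumb piece at crop (430,290); the bottle is clear. I continue forward and press down.

move_arm(
  targets=[
    {"dp":[0,0.03,0],"roll":0},
    {"dp":[0,0.03,0],"roll":0},
    {"dp":[0,0.03,-0.01],"roll":0},
    {"dp":[0,0.02,-0.02],"roll":0},
    {"dp":[0,0.01,-0.03],"roll":0},
    {"dp":[0,0,-0.03],"roll":0},
    {"dp":[0,0,-0.02],"roll":0},
    {"dp":[0,0,0],"roll":0},
  ],
)

```text
time_s: 22.18
eef_pos: [0.5725, -0.2982, 0.0688]
tool_rot: [-0.0, 1.0, 0.001, -0.001]
wrist_force: [0.3, -0.0, -0.0]
finger_gap: 0.0007
grip_force: 0.0
```

move_arm(
  targets=[
    {"dp":[0,0,-0.015],"roll":0},
    {"dp":[0,0,-0.015],"roll":0},
    {"dp":[0,0,0],"roll":0},
  ],
)

```text
time_s: 22.43
eef_pos: [0.5729, -0.2986, 0.0636]
tool_rot: [-0.0, 1.0, 0.001, -0.0]
wrist_force: [-0.3, -0.2, -0.3]
finger_gap: 0.0006
grip_force: 0.0
```

move_arm(
  targets=[
    {"dp":[0,0,-0.01],"roll":0},
    {"dp":[0,0,-0.005],"roll":0},
    {"dp":[0,0,0],"roll":0},
  ],
)

```text
time_s: 22.68
eef_pos: [0.5732, -0.2988, 0.0624]
tool_rot: [-0.0, 1.0, 0.001, 0.0]
wrist_force: [-4.1, 2.4, 11.6]
finger_gap: 0.0002
grip_force: 5.8
```

move_arm(
  targets=[
    {"dp":[0,0,-0.008],"roll":0},
    {"dp":[0,0,-0.005],"roll":0},
    {"dp":[0,0,0],"roll":0},
  ],
)

```text
time_s: 22.93
eef_pos: [0.5733, -0.2989, 0.0621]
tool_rot: [-0.001, 1.0, 0.001, 0.001]
wrist_force: [-12.3, 8.7, 32.9]
finger_gap: 0.0003
grip_force: 16.9
```

move_arm(
  targets=[
    {"dp":[0,0,0.05],"roll":0},
    {"dp":[0,0,0.15],"roll":0},
    {"dp":[0,0,0.18],"roll":0},
    {"dp":[0,0,0.18],"roll":0},
    {"dp":[0,0,0.18],"roll":0},
    {"dp":[0,0.15,0],"roll":0},
    {"dp":[0,0.18,0],"roll":0},
    {"dp":[0,0.18,0],"roll":0},
    {"dp":[0,0.18,0],"roll":0},
    {"dp":[0,0.18,0],"roll":0},
    {"dp":[0,0,0],"roll":0},
    {"dp":[0,0,0],"roll":0},
  ],
)

```text
time_s: 23.93
eef_pos: [0.5736, -0.1215, 0.2065]
tool_rot: [-0.001, 1.0, 0.003, 0.0]
wrist_force: [-0.2, -0.4, -0.4]
finger_gap: 0.0006
grip_force: 0.0
```

```bash
python3 - <<'E'
from h import *
d=grab('scene','s10');x,y=342,252
cv2.imwrite('pics/c10.png',cv2.resize(d['frame'][y-75:y+75,x-100:x+100],None,fx=4,fy=4,interpolation=cv2.INTER_CUBIC)[:,:,::-1])
d=grab('top','t10');print(rect(d,(345,290,390,335),.03,.06)[1])
z=d['depth'];H,W=z.shape;vv,uu=np.mgrid[:H,:W];P=(np.stack([(uu-d['cx'])*z/d['fx'],(vv-d['cy'])*z/d['fy'],z],-1)-d['t'])@d['R']
m=(abs(P[...,0]-.5715)<.018)&(abs(P[...,1]+.2965)<.02);q=P[m];m2=q[:,2]>.0585;print(q[m2].mean(0),q[m2,2].max(),m2.sum())
E
```

```text
((424.6977233886719, -353.7705993652344), (57.61260223388672, 58.160888671875), 74.93515014648438)
[ 0.5709367  -0.29569076  0.06204276] 0.0671359254846592 101
```

View pics/c10.png

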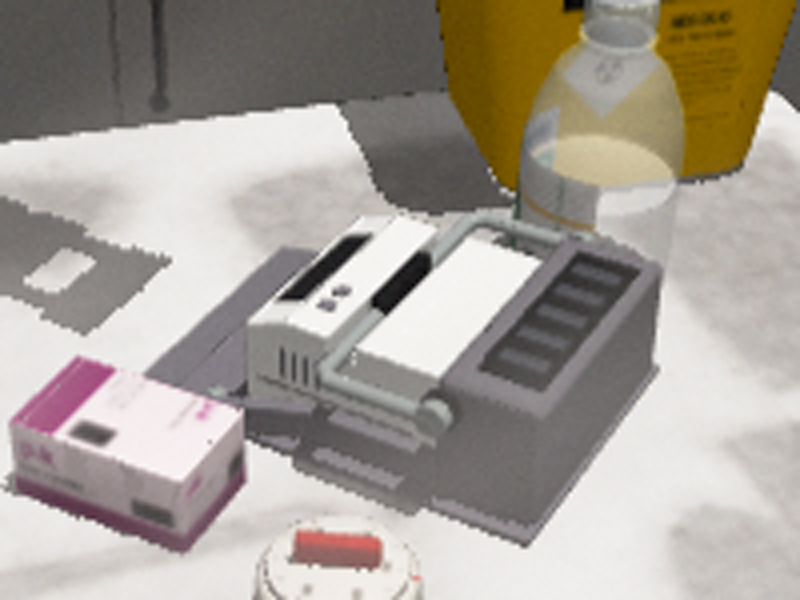

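The bail lies level in the groove, with the thumb piece at crop (400,285) and its top at 62 mm. The reader is home, the carton flat and clear, and the timer and bottle have not moved. I hand the job in.

```bash
python3 -c "
from workcell import robot
print(robot.finish_job())"
```

```text
the job is handed in; nothing more can be done
None
```

The carton stands flat on the table clear of the base, the reader is fully home on the pins, and the bail is down and locked in its groove; the timer and gel bottle stayed where they were, and I handed the job in at about 24 s.

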